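# Lock a luggage-cart wheel with a push-on axle cap

### The job

The luggage-cart wheel is on its stub axle but still loose. Take the small push-on axle cap from the mat, set it over the end of the axle and press it straight down, taking the wheel with it, until the wheel meets its hidden stop and the cap is tight and level on the hub; press slowly and firmly there (20 to 24 N in all) but do not hammer or crush the plastic hub. Let go, and leave the other parts on the mat where they are.

Things in the scene. Friction and masses are not known exactly. Their poses are not given: they have to be found in the camera images.
- bracket: Caster bracket of a luggage cart on a plywood block 185 x 140 mm, fixed to the bench; place and yaw vary. Origin: on the axle's axis at bench level; z up. A plain upright steel axle, 12 mm diameter with a round end, stands on it. A bent-up steel ear, 66 mm high, stands 87 mm from the axle towards +x. The wheel's stop under it is 30 to 35 mm above the origin: the number of hidden shims varies.
- axle_tip (a point): Top of the round end of the axle, 88 mm above the bracket's origin. The cap's teeth meet it when the cap's origin is about 7 mm below this point: merely set there the cap rocks; pushed about 4 mm further it bites and stays put by itself.
- wheel: Black-tyred wheel, 120 mm diameter, lying flat on the axle; it can only slide up and down on it. Origin: centre of its underside. It starts 2 to 5 mm above its stop, which cannot be seen or measured: it is found only by pressing. Its stiff bush needs about 3 N to be slid down and it stays where it is left; at the stop it resists hard.
- hub_face (a point): Centre of the top face of the wheel's grey plastic hub, 36 mm above the wheel's origin (hub 44 mm diameter; the tyre is 6 mm lower). With the wheel fully down the axle stands 17 to 22 mm out of it. The hub cracks if the cap is pressed on it with more than 30 N.
- mat: Black rubber parts mat 120 x 310 x 3 mm, long side along its y, fixed to the bench; its place and yaw vary, and it and the bracket may trade sides. Three parts stand on it in a row, 100 mm apart along its y, in any order. Origin: centre of its underside.
- cap: The small hat-shaped push-on axle cap, steel, 30 g: round body 26 mm diameter, 32 mm high, flange 34 mm diameter and 3 mm thick at the bottom; starts upright on the mat. Open underneath: bore 13.8 mm, 25 mm deep, with spring teeth 5 mm above the origin. Origin: centre of its underside, z up through the closed, slightly domed crown.
- cap_top (a point): Middle of the cap's domed crown, 32 mm above its origin; it may be pushed on here. Past the axle's round end, sliding the cap on takes a steady 4 to 12 N, more when faster, whatever the depth; the wheel's drag then adds about 3 N, and at the wheel's stop the force climbs steeply. It is tight once pressed there with 20 to 24 N in all; come to it slowly.
- big_cap: A larger steel cap of the same shape, body 40 mm diameter, flange 50 mm, 36 mm high; does not fit this axle. Stands on the mat; leave it alone. Origin: centre of its underside.
- washer: Plain flat steel washer, 38 mm outside, 19 mm hole, 4 mm thick, lying on the mat; leave it alone. Origin: centre of its underside.

How it is judged:
By the outcome, as a careful person would: the job done as asked, in the order asked, and still so for the second after the job is handed in, with the robot touching nothing.
It also fails if it takes over 67 s, if anything falls off the work surface, if the arm or the gripper's body presses on something with over 40 N, if the wrist force passes 120 N, or if a joint passes its speed limit or range.

### The arm

A 7-joint arm with a two-finger parallel gripper is mounted at the origin on the work surface. World frame = base frame: x ahead of the robot, y to its left, z up, the work surface at z = 0. Lengths are in m, angles in rad, forces in N, time in s.
With the tool pointing down it reaches from about 0.425 to 1.025 m from the base axis. Payload 3.6 kg.
Tool frame: the origin (TCP) lies midway between the tips of the shut fingers; the grasp point (between the pads) lies 19 mm behind it (bot.grasp_offset is the distance from the TCP to the grasp point, in m); x points along the fingers, z is the direction in which the jaws open and shut, and the axes are right-handed (so a half turn about x gives the same grasp; the last joint's range is limited). The gripper opens to 85 mm and grips with 20 to 120 N. Pads are 22 mm wide; open, the fingers measure 114 mm over their backs; the gripper's body (76 mm by 85 mm) begins 54 mm behind the grasp point. The pads swing forward as they close: fully open they stand 13 mm farther back than shut.
Start: joints at [1.129, 0.591, 0.048, 1.609, -0.033, 0.943, -0.034], TCP at [0.248, -0.681, 0.231] pointing down, gripper open.
Joint ranges: [-2.69, 2.69], [-0.47, 2.24], [-1.27, 1.36], [0.19, 2.51], [-1.53, 4.68], [0.08, 2.07], [-3.09, 3.09]. Speed limits (rad/s): [2.57, 2.57, 3.14, 3.14, 3.14, 3.14, 3.14].

### API

Orientations are given as a rotation vector (axis times angle).
In Python, from workcell import bot, camera, job_done, spot_in, cut_out, tip_of, monitor gives the robot as it stands. Calls block until the motion is done:
- bot.movep(position, orientation): joint-space move of the TCP to a pose.
- bot.servo_line(position, rotation=None, max_speed=0.15, contact_N=None): straight line of the TCP; rotation=None keeps the orientation; max_speed is the mean speed in m/s. With contact_N (N) it stops when the force on the tool has changed by that much, and returns True; else False.
- bot.set_joints(angles): joint-space move.
- bot.release() and bot.gripper_close(): open the fingers fully, or close them until they stop; the grip force is fixed at half the most.
- bot.wait(seconds).
- bot.solve_ik(position, orientation): joint angles nearest the present ones, or None.
- camera(name): name is "side" or "top" or "wrist"; returns a dict with "img" (480x640x3 uint8, red, green, blue), "depth" (480x640 float32, m along the optical axis (not along the pixel's ray), 0 where there is no reading), "camera_matrix" (3x3 intrinsics, pixels), "R" (3x3) and "t" (3): a world point X has camera coordinates R X + t. Camera axes: x right, y down, z forward; pixel columns grow to the right and rows downward; lengths in m; the calibration is good to about 2 mm. A picture is of the moment at which its call begins.
A pose or a line that the arm cannot do raises bot.MotionError and nothing moves.
- job_done(): hands the job in, once; it reports no verdict.
Trained networks look in the newest picture that a camera, given by its name, has taken for a name from the list of things; names that differ only in an ending like _2 or _b are one class to them, and where a whole thing is asked for, a point or a joint stands for the part that bears it (a point fixed in the world has none). Each returns a list of dicts, best first, with "conf" (0 to 1); they miss things now and then, are a little off and sometimes report something else, mostly with a low value. They report only what shows in the picture. A call takes as long as a camera call.
- spot_in(target, camera): "location" ([x, y, z] in m, in world coordinates, good to about 4 mm: the middle of the surface that is visible of it).
- cut_out(target, camera): "region" (480x640 bool, what is visible of it).
- tip_of(target, camera): "location" ([x, y, z] in m, in world coordinates, good to about 4 mm: a listed point, or the origin of a listed thing).
Readings, each from a call of its own:
- monitor.read_time_s(): time.
- monitor.read_joint_pos(): joint angles.
- monitor.read_joint_vel(): joint speeds.
- monitor.read_joint_torque(): joint torques, N m.
- monitor.read_ee_pos(): TCP position.
- monitor.read_eef_rot(): TCP orientation.
- monitor.read_contact_force(): force on the tool from outside, world axes, zero at the start.
- monitor.read_ft_torque(): the same for the moment, N m.
- monitor.read_grip_width(): finger opening in m.
Only numpy, scipy, OpenCV 4.12 (cv2) and the standard library are available. Lean on these libraries where they do the work, as an engineer would, in place of code of your own. Each camera call takes 0.05 s, during which the arm holds its last target. There are 200 camera calls.

## Working session

There is one attempt and no reset: what is moved stays moved. The work goes in short steps, each a Python script; the robot and the scene stay as the last script left them, time stands still between calls to the robot, and variables do not carry over. Pictures are saved under pics/ and viewed, on a budget of 10 in all, crops included, one or two more only if the job needs it, and the job is handed in when it is done.

```bash
mkdir -p pics; ls; python3 - <<'E'
from workcell import *
import cv2,numpy as np
ims=[]
for c in("top","side"):
    d=camera(c); ims.append(cv2.resize(d["img"],(400,300)) if 0 else d["img"])
    for t in("cap","big_cap","washer","wheel","bracket","mat"):
        r=spot_in(t,c); print(c,t,[(np.round(x["location"],3).tolist(),round(x["conf"],2)) for x in r[:2]])
    for t in("axle_tip","hub_face","cap","cap_top"):
        r=tip_of(t,c); print(c,"tip",t,[(np.round(x["location"],4).tolist(),round(x["conf"],2)) for x in r[:2]])
    cv2.imwrite(f"pics/{c}0.png",d["img"][:,:,::-1])
print(monitor.read_time_s(),monitor.read_eef_rot(),monitor.read_contact_force(),bot.grasp_offset)
E
```

```text
pics
top cap [([0.594, 0.066, 0.031], 0.64)]
top big_cap [([0.56, 0.258, 0.037], 0.89)]
top washer [([0.565, 0.157, 0.009], 0.62)]
top wheel [([0.52, -0.177, 0.061], 0.86)]
top bracket [([0.531, -0.172, 0.02], 0.75)]
top mat [([0.581, 0.16, 0.005], 0.58), ([0.596, 0.061, 0.028], 0.5)]
top tip axle_tip [([0.525, -0.1761, 0.0894], 0.71)]
top tip hub_face [([0.5194, -0.1807, 0.0714], 0.94), ([0.5244, -0.1755, 0.0925], 0.37)]
top tip cap [([0.5992, 0.0639, 0.0], 0.67)]
top tip cap_top [([0.5992, 0.06, 0.0313], 0.66)]
side cap [([0.594, 0.067, 0.028], 0.94), ([0.514, -0.157, 0.044], 0.41)]
side big_cap [([0.554, 0.264, 0.033], 0.86)]
side washer [([0.566, 0.156, 0.006], 0.49)]
side wheel [([0.507, -0.163, 0.063], 0.58)]
side bracket [([0.511, -0.157, 0.042], 0.75)]
side mat [([0.572, 0.18, 0.001], 0.83)]
side tip axle_tip [([0.521, -0.1804, 0.0872], 0.85), ([0.523, -0.1809, 0.0718], 0.17)]
side tip hub_face [([0.5234, -0.1799, 0.0693], 0.63)]
side tip cap [([0.5985, 0.0655, 0.004], 0.58)]
side tip cap_top [([0.5942, 0.0625, 0.0341], 0.94)]
1.1 [ 0.94850087  1.35431085 -0.9485342 ] [ 0.74926352  0.21837958 -0.62371167] 0.0187
```

View pics/top0.png

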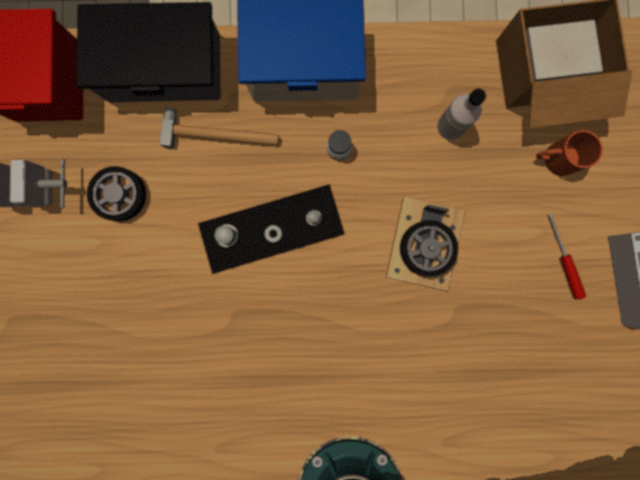

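View pics/side0.png

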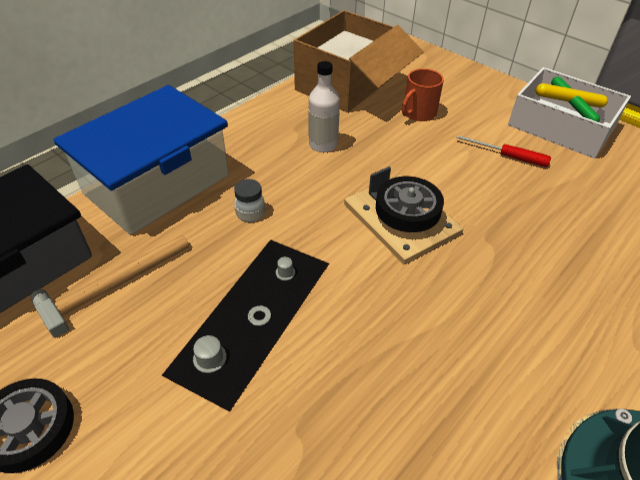

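The top view shows the cap at about (314,217), washer (273,233), big cap (226,236), and axle and wheel (431,247) with the ear beyond it at (435,213). The side view agrees, and so do the network results. Next I'll move above the cap and look with the wrist camera.

```bash
cat > h.py <<'E'
from workcell import *
import cv2,numpy as np
from scipy.spatial.transform import Rotation as Ro
def down(a):
    z=np.array([np.cos(a),np.sin(a),0]);x=np.array([0,0,-1.]);y=np.cross(z,x)
    return Ro.from_matrix(np.c_[x,y,z]).as_rotvec()
def see(c,name,pts=(),spots=()):
    d=camera(c)
    for t in spots: print(c,t,[(np.round(x["location"],4).tolist(),round(x["conf"],2)) for x in spot_in(t,c)[:2]])
    for t in pts: print(c,"tip",t,[(np.round(x["location"],4).tolist(),round(x["conf"],2)) for x in tip_of(t,c)[:2]])
    cv2.imwrite(f"pics/{name}.png",d["img"][:,:,::-1]); np.savez(f"pics/{name}.npz",**d)
    return d
def cloud(d):
    v,u=np.mgrid[:480,:640];K=d["camera_matrix"];z=d["depth"]
    P=np.stack([(u-K[0,2])*z/K[0,0],(v-K[1,2])*z/K[1,1],z],-1)
    return (P-d["t"])@d["R"]
E
python3 - <<'E'
from h import *
print(Ro.from_rotvec(monitor.read_eef_rot()).as_matrix().round(2).tolist())
best=None
for a in np.arange(-np.pi,np.pi,np.pi/8):
    q=bot.solve_ik([.596,.065,.2],down(a)); q2=bot.solve_ik([.523,-.179,.15],down(a))
    if q is not None and q2 is not None: print(round(a,2),np.round(q,2),np.round(q2,2))
E
```

```text
[[-0.0, 0.94, 0.34], [0.0, 0.34, -0.94], [-1.0, -0.0, -0.0]]
-3.14 [-0.47  0.5   0.4   1.94 -0.28  0.76 -3.05] [-0.11  0.54  0.49  2.08 -0.43  0.62 -2.46]
-2.75 [-0.39  0.49  0.29  1.94 -0.19  0.75 -2.74] [-0.04  0.52  0.39  2.08 -0.34  0.61 -2.16]
-2.36 [-0.3   0.48  0.16  1.93 -0.11  0.74 -2.43] [ 0.04  0.51  0.29  2.07 -0.25  0.59 -1.86]
-1.96 [-0.19  0.47  0.01  1.93 -0.01  0.74 -2.14] [ 0.12  0.5   0.17  2.07 -0.15  0.59 -1.57]
-1.57 [-0.13  0.47 -0.07  1.92  0.05  0.75 -1.8 ] [ 0.2   0.49  0.06  2.07 -0.05  0.59 -1.27]
-1.18 [-0.07  0.47 -0.16  1.92  0.1   0.75 -1.46] [ 0.27  0.49 -0.03  2.06  0.03  0.59 -0.96]
-0.79 [-0.01  0.48 -0.24  1.92  0.16  0.76 -1.12] [ 0.34  0.49 -0.13  2.06  0.11  0.6  -0.64]
-0.39 [ 0.05  0.49 -0.32  1.92  0.21  0.77 -0.78] [ 0.41  0.5  -0.22  2.06  0.18  0.61 -0.33]
0.0 [ 0.11  0.5  -0.4   1.91  0.27  0.78 -0.44] [ 0.48  0.5  -0.31  2.05  0.26  0.62 -0.01]
0.39 [ 0.17  0.51 -0.49  1.91  0.33  0.8  -0.11] [ 0.55  0.52 -0.4   2.05  0.33  0.64  0.31]
0.79 [ 0.23  0.53 -0.58  1.91  0.39  0.82  0.23] [ 0.61  0.53 -0.49  2.05  0.4   0.66  0.64]
1.18 [ 0.29  0.55 -0.67  1.9   0.45  0.84  0.56] [ 0.66  0.54 -0.56  2.05  0.46  0.68  0.97]
1.57 [ 0.34  0.57 -0.76  1.9   0.51  0.87  0.9 ] [ 0.72  0.56 -0.65  2.04  0.52  0.7   1.3 ]
1.96 [ 0.52  0.7  -1.07  1.9   0.74  1.    1.08] [ 0.98  0.73 -1.07  2.03  0.84  0.91  1.39]
2.36 [ 0.52  0.7  -1.07  1.9   0.74  1.    1.48] [-0.26  0.6   0.72  2.09 -0.63  0.68 -3.04]
2.75 [ 0.52  0.7  -1.07  1.9   0.74  1.    1.87] [-0.19  0.56  0.61  2.08 -0.53  0.65 -2.75]
```

```bash
python3 - <<'E'
from h import *
o=down(-1.18)
bot.movep([.523,-.179,.25],o); bot.wait(.3)
see("wrist","wA",("axle_tip","hub_face"))
bot.movep([.596,.065,.19],o); bot.wait(.3)
see("wrist","wC",("cap","cap_top"),("cap",))
print(monitor.read_time_s(),monitor.read_ee_pos())
a=np.hstack([cv2.resize(cv2.imread(f"pics/{n}.png"),(400,300)) for n in("wA","wC")]); cv2.imwrite("pics/w1.png",a)
E
```

```text
wrist tip axle_tip [([0.5256, -0.1764, 0.0913], 0.85)]
wrist tip hub_face [([0.5208, -0.1824, 0.0682], 0.8)]
wrist cap [([0.606, 0.0662, 0.0391], 0.75)]
wrist tip cap [([0.6026, 0.0648, 0.0054], 0.71)]
wrist tip cap_top []
5.1333 [0.59603421 0.06466686 0.19012347]
```

View pics/w1.png

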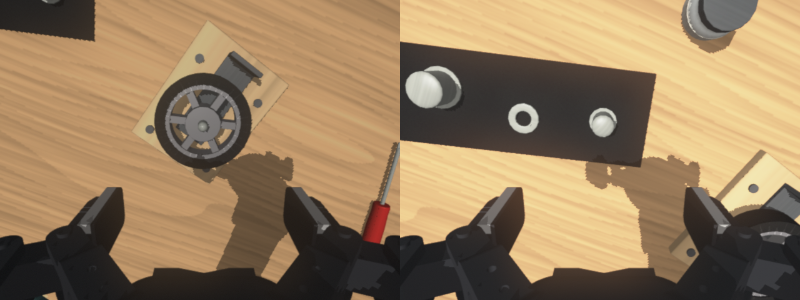

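The left half shows the wheel with the axle tip at (204,126). The right half shows the cap at (602,122), the washer at (523,118) and the big cap at (432,90). I'll refine the positions with depth.

```bash
python3 - <<'E'
from h import *
from scipy.optimize import least_squares
def pts(n,c,r,z0,z1):
    P=cloud(np.load(f"pics/{n}.npz")).reshape(-1,3); 
    return P[(np.hypot(*(P[:,:2]-c).T)<r)&(P[:,2]>z0)&(P[:,2]<z1)]
def silh(P,h):  # min enclosing circle of xy
    c,r=cv2.minEnclosingCircle(P[:,:2].astype(np.float32)*1000); print(h,len(P),np.round(c,1),round(r,1),"mean",P.mean(0).round(4),"zmax",np.percentile(P[:,2],95).round(4))
silh(pts("wA",[.524,-.178],.02,.076,.1),"axle tip")
silh(pts("wA",[.524,-.178],.02,.084,.1),"axle tip hi")
silh(pts("wA",[.524,-.178],.08,.055,.08),"wheel")
silh(pts("wC",[.600,.065],.03,.030,.05),"crown")
silh(pts("wC",[.600,.065],.03,.010,.03),"body")
silh(pts("wC",[.600,.065],.03,.0055,.05),"all incl flange")
for n in("wA","wC"):
    P=cloud(np.load(f"pics/{n}.npz")).reshape(-1,3);P=P[(P[:,2]<.02)&(P[:,2]>-.02)];print(n,"bench z",np.median(P[:,2]))
E
```

```text
axle tip 230 [ 522.9 -177.3] 6.0 mean [ 0.5238 -0.1769  0.085 ] zmax 0.0882
axle tip hi 170 [ 523.1 -177.6] 5.6 mean [ 0.5232 -0.1773  0.0863] zmax 0.0883
wheel 14319 [ 522.5 -177.5] 60.3 mean [ 0.5244 -0.1767  0.0644] zmax 0.0709
crown 986 [598.6  66.5] 12.9 mean [0.5991 0.0667 0.0333] zmax 0.0351
body 153 [599.4  66.8] 12.8 mean [0.6083 0.0701 0.0202] zmax 0.029
all incl flange 1375 [598.5  66.5] 17.0 mean [0.6013 0.0676 0.0272] zmax 0.035
wA bench z -0.0001803193557698715
wC bench z 9.165444043097285e-05
```

```bash
cat >> h.py <<'E'
def circ(d,c,r,z0,z1):
    P=cloud(d).reshape(-1,3);P=P[(np.hypot(*(P[:,:2]-c).T)<r)&(P[:,2]>z0)&(P[:,2]<z1)]
    c,r=cv2.minEnclosingCircle(P[:,:2].astype(np.float32)*1000); return np.round(c,2)/1000,r,len(P),np.percentile(P[:,2],95) if len(P) else 0
E
python3 - <<'E'
from h import *
c=[.5986,.0665]
bot.servo_line([*c,.06],max_speed=.2)
print(bot.servo_line([*c,.009],max_speed=.08,contact_N=6),monitor.read_ee_pos())
bot.gripper_close(); print("w",monitor.read_grip_width(),monitor.read_ee_pos(),monitor.read_contact_force())
bot.release(); bot.servo_line([*c,.06],max_speed=.15)
bot.servo_line([.596,.065,.19],max_speed=.2); bot.wait(.3)
d=see("wrist","wC2"); print(circ(d,c,.03,.03,.05),circ(d,c,.03,.0055,.05),monitor.read_time_s())
E
```

```text
False [0.59869975 0.06655347 0.00886233]
w 0.024361023107916647 [0.59889883 0.06653812 0.00940199] [-0.93906106 -0.02284848  3.82062854]
(array([0.59851, 0.06706]), 12.977516174316406, 992, np.float64(0.03502625995821687)) (array([0.59659, 0.0707 ]), 20.737953186035156, 1379, np.float64(0.03487131061581472)) 9.5583
```

```bash
python3 - <<'E'
from h import *
c=np.array([.5987,.0665])
bot.servo_line([*c,.05],max_speed=.25)
bot.servo_line([*c,.0115],max_speed=.08,contact_N=6)
bot.gripper_close(); print("w",monitor.read_grip_width(),monitor.read_ee_pos(),monitor.read_contact_force())
bot.servo_line([*c,.16],max_speed=.2)
t=np.array([.5231,-.1780])
bot.movep([*t,.16],down(-1.18)); bot.servo_line([*t,.108],max_speed=.1); bot.wait(.3)
print(monitor.read_grip_width(),monitor.read_ee_pos(),monitor.read_contact_force(),monitor.read_time_s())
w=see("wrist","w3"); s=see("side","s3",("cap","cap_top","axle_tip"))
i=s["img"][130:270,330:490]; cv2.imwrite("pics/c3.png",np.hstack([cv2.resize(i,(400,350)),cv2.resize(w["img"],(400,350))])[:,:,::-1])
E
```

```text
w 0.02430043608114816 [0.59891028 0.06652096 0.01185291] [0.8822543  0.52411922 2.08314498]
0.024140151311400997 [ 0.52344429 -0.17815057  0.10857794] [0.1013539  0.50037683 0.23478577] 14.35
side tip cap [([0.523, -0.1824, 0.1007], 0.42)]
side tip cap_top [([0.5232, -0.1792, 0.1318], 0.5)]
side tip axle_tip [([0.5218, -0.1796, 0.0882], 0.74), ([0.5226, -0.1796, 0.0691], 0.68)]
```

View pics/c3.png

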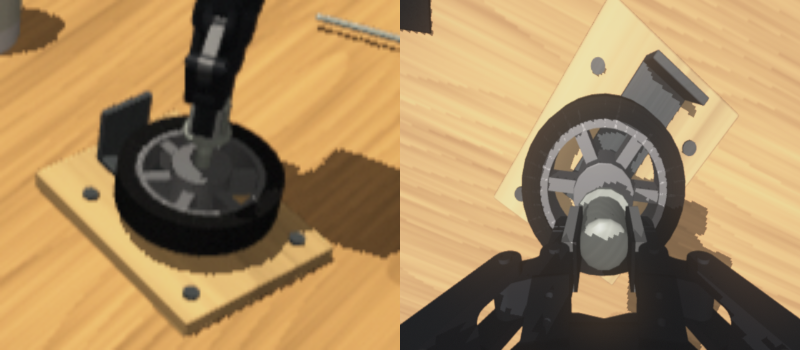

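The cap is held upright just above the axle end (about (208,150) on the left side). Lowering in guarded steps.

```bash
python3 - <<'E'
from h import *
t=[.5231,-.1780]
print(bot.servo_line([*t,.093],max_speed=.03,contact_N=3),monitor.read_ee_pos(),monitor.read_contact_force())
if monitor.read_ee_pos()[2]<.095:
  for z in(.090,.088,.086,.084):
    h=bot.servo_line([*t,z],max_speed=.01,contact_N=16)
    print(z,h,monitor.read_ee_pos(),monitor.read_contact_force(),monitor.read_ft_torque().round(2))
    if h: break
print(monitor.read_time_s(),monitor.read_grip_width())
E
```

```text
False [ 0.52306177 -0.17795003  0.09282795] [ 0.4532407  -0.62296629 -0.30768691]
0.09 False [ 0.52314673 -0.17798115  0.09004127] [-0.31111135 -0.51090958 -0.97261247] [0.05 0.04 0.01]
0.088 False [ 0.52317229 -0.17798361  0.08827607] [-0.50273653  0.84535835  2.71892311] [ 0.14  0.18 -0.  ]
0.086 False [ 0.52328106 -0.17799051  0.08682788] [-1.17771375  0.68874916  8.51382548] [0.18 0.34 0.01]
0.084 False [ 0.52315334 -0.17798519  0.08391509] [ 0.11942933  0.63918354 -0.12775534] [ 0.01 -0.03 -0.01]
16.75 0.024292890002721855
```

```bash
python3 - <<'E'
from h import *
t=[.5231,-.1780]
h=bot.servo_line([*t,.082],max_speed=.01,contact_N=18)
print(h,monitor.read_ee_pos(),monitor.read_contact_force(),monitor.read_ft_torque().round(2))
bot.release(); bot.servo_line([*t,.19],max_speed=.2); bot.wait(.2)
w=see("wrist","w4",("cap_top","hub_face"))
print(circ(w,t,.02,.09,.13),circ(w,t,.03,.076,.13),circ(w,t,.022,.064,.0735),monitor.read_time_s())
P=cloud(w).reshape(-1,3);P=P[(np.hypot(*(P[:,:2]-t).T)<.009)&(P[:,2]>.09)];print("tilt",np.linalg.lstsq(np.c_[P[:,:2]-t,np.ones(len(P))],P[:,2],rcond=None)[0])
i=w["img"][60:300,200:480]; cv2.imwrite("pics/c4.png",cv2.resize(i,(560,480))[:,:,::-1])
E
```

```text
False [ 0.52316099 -0.17794446  0.08179315] [-1.07713631 -0.78574993 -0.19558523] [ 0.08 -0.03  0.04]
wrist tip cap_top [([0.5206, -0.1784, 0.1056], 0.95)]
wrist tip hub_face []
(array([ 0.52284, -0.17749]), 13.052623748779297, 1808, np.float64(0.10614060703728743)) (array([ 0.52284, -0.17719]), 16.820688247680664, 2526, np.float64(0.10595783089321759)) (array([ 0.52307, -0.1774 ]), 21.629192352294922, 1196, np.float64(0.07159803188081629)) 18.7667
tilt [0.17629772 0.137964   0.10567344]
```

View pics/c4.png

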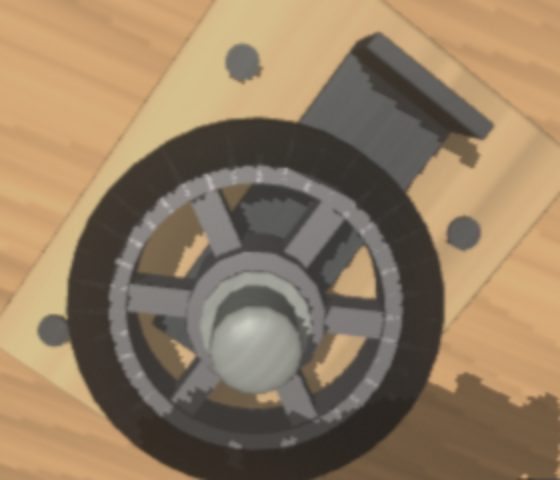

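The cap sits upright with its top at about 106 mm, so its teeth have bitten and it is staying put (crown at (255,340) in the crop). Next I'll press on the crown with shut fingers in one slow guarded line.

```bash
python3 - <<'E'
from h import *
t=[.5230,-.1777]
bot.gripper_close()
bot.servo_line([*t,.113],max_speed=.15); bot.wait(.4)
print(monitor.read_contact_force(),monitor.read_ee_pos(),monitor.read_time_s())
h=bot.servo_line([*t,.094],max_speed=.003,contact_N=21.5)
for k in range(4):
    print(h,monitor.read_ee_pos(),monitor.read_contact_force(),monitor.read_ft_torque().round(2),monitor.read_time_s()); bot.wait(.1)
E
```

```text
[-0.03750722 -0.11707607  0.16981934] [ 0.52325346 -0.17780677  0.1134964 ] 20.6
True [ 0.52367918 -0.1778887   0.09791397] [-1.30440679 -0.27475356  5.05432445] [0.11 0.23 0.01] 25.8
True [ 0.52361217 -0.17791101  0.09790379] [-1.05916781  0.35371067  5.51581293] [ 0.04  0.29 -0.  ] 25.9
True [ 0.52359107 -0.17791568  0.09789055] [-1.16244189  0.76743419  5.88247546] [0.03 0.3  0.07] 26.0
True [ 0.52360996 -0.17794402  0.09789279] [-0.79630304  0.10458542  5.81859502] [ 0.05  0.27 -0.06] 26.1
```

```bash
python3 - <<'E'
from h import *
t=[.5230,-.1777]
bot.servo_line([*t,.0995],max_speed=.02); bot.wait(.3)
print(monitor.read_contact_force(),monitor.read_ee_pos())
z=.0980
while z>.094:
    f0=monitor.read_contact_force()[2]
    h=bot.servo_line([*t,z],max_speed=.003,contact_N=max(1.5,22.3-max(f0,0)))
    f=monitor.read_contact_force(); bot.wait(.15); g=np.mean([monitor.read_contact_force()[2] for _ in range(3)])
    print(round(z,4),h,monitor.read_ee_pos().round(5),f.round(2),round(g,2),monitor.read_time_s())
    if h or g>20.6: break
    z-=.0003
E
```

```text
[0.08561713 0.27398708 0.33401343] [ 0.52288969 -0.17768054  0.09933687]
0.098 False [ 0.52304 -0.1777   0.09808] [-0.81  0.17  1.44] 1.75 27.5667
0.0977 False [ 0.52308 -0.17775  0.0979 ] [-1.45 -0.5   5.18] 4.87 27.9667
0.0974 False [ 0.5231  -0.17776  0.09784] [-1.61  0.06  7.81] 6.69 28.3667
0.0971 False [ 0.52312 -0.17775  0.09778] [-2.18 -0.35  8.87] 8.79 28.7667
0.0968 False [ 0.52313 -0.17774  0.09774] [-2.03  1.23 10.77] 11.8 29.1667
0.0965 False [ 0.52312 -0.17775  0.09765] [-2.75  0.78 12.74] 14.01 29.5667
0.0962 False [ 0.52311 -0.17774  0.09758] [-3.15  1.38 15.42] 14.76 29.9667
0.0959 False [ 0.52312 -0.17774  0.09753] [-4.49  1.66 17.07] 16.01 30.3667
0.0956 False [ 0.52316 -0.17775  0.09752] [-3.48  0.5  19.13] 18.92 30.7667
0.0953 False [ 0.52319 -0.17776  0.09748] [-4.04  1.52 21.22] 20.97 31.1667
```

The stop is firm: about 0.6 mm of travel over 19 N, now steady at about 21 N. I'll give it one small nudge to sit mid-window, then release and check.

```bash
python3 - <<'E'
from h import *
t=[.5230,-.1777]
bot.servo_line([*t,.09518],max_speed=.002); bot.wait(.3)
print(np.mean([monitor.read_contact_force() for _ in range(6)],0).round(2),monitor.read_ee_pos())
bot.servo_line([*t,.105],max_speed=.01); bot.servo_line([*t,.19],max_speed=.15); bot.wait(.3)
w=see("wrist","w5",("cap_top","cap"))
print(circ(w,t,.02,.09,.13),circ(w,t,.022,.072,.13),circ(w,t,.022,.058,.064))
P=cloud(w).reshape(-1,3);r=np.hypot(*(P[:,:2]-t).T)
for n,m in(("flange",(r>.0135)&(r<.0165)&(P[:,2]>.06)&(P[:,2]<.08)),("hub",(r>.018)&(r<.0215)&(P[:,2]>.058)&(P[:,2]<.075))):
    print(n,m.sum(),np.median(P[m,2]),np.linalg.lstsq(np.c_[P[m,:2]-t,np.ones(m.sum())],P[m,2],rcond=None)[0].round(4))
bot.movep([.50,-.36,.3],down(-1.18)); bot.wait(.2)
s=see("side","s5",("cap_top",),("cap","big_cap","washer"))
see("top","t5",("cap_top",),("cap","big_cap","washer"))
cv2.imwrite("pics/c5.png",np.hstack([cv2.resize(w["img"][60:300,200:480],(400,343)),cv2.resize(s["img"][130:270,330:490],(400,343))])[:,:,::-1])
print(monitor.read_time_s())
E
```

```text
[-4.63  1.1  21.7 ] [ 0.52319728 -0.17778539  0.09745193]
wrist tip cap_top [([0.5213, -0.1763, 0.0977], 0.56)]
wrist tip cap [([0.5244, -0.1801, 0.0663], 0.95)]
(array([ 0.52313, -0.17745]), 12.991804122924805, 1552, np.float64(0.098282346365473)) (array([ 0.52313, -0.17745]), 12.991804122924805, 1807, np.float64(0.09822771574867935)) (array([ 0.52962, -0.17523]), 20.343847274780273, 99, np.float64(0.06367857937058763))
flange 454 0.06877067732205355 [-0.0381  0.0018  0.069 ]
hub 862 0.06604777062437232 [-0.036  -0.0038  0.066 ]
side cap [([0.5174, -0.1718, 0.089], 0.8)]
side big_cap [([0.5511, 0.2641, 0.0334], 0.56)]
side washer [([0.5681, 0.1572, 0.0061], 0.79)]
side tip cap_top [([0.5205, -0.1783, 0.0949], 0.73)]
top cap [([0.522, -0.1764, 0.0964], 0.65)]
top big_cap [([0.5573, 0.2589, 0.0387], 0.61)]
top washer [([0.5655, 0.1536, 0.0061], 0.51), ([0.5235, -0.1803, 0.0618], 0.45)]
top tip cap_top [([0.52, -0.1779, 0.0957], 0.62)]
35.5833
```

View pics/c5.png

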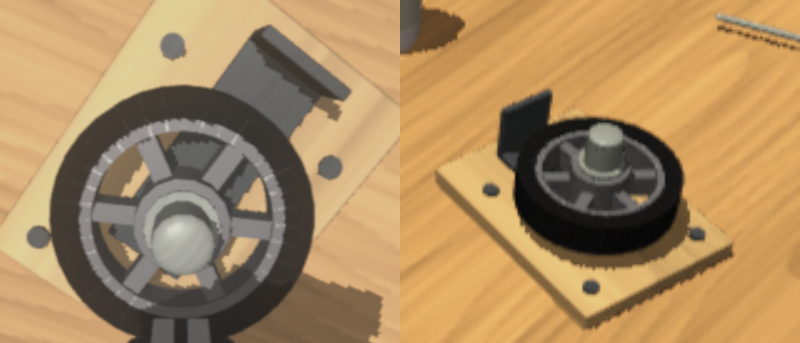

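The cap is upright in both views. Its flange top reads 3 mm above the hub, which equals the flange thickness, so it is flush.

```bash
python3 -c "
from workcell import *
job_done()"
```

```text
the job is handed in; nothing more can be done
```

The cap is on the axle, tight and level on the hub with the wheel at its stop, and the job is handed in at about 36 s of the 67 s allowed. No verdict is reported.

- **What I did:** I gripped the small cap from the mat and pushed it onto the axle until its teeth bit. I then let go and pressed slowly on its crown with the shut fingers. The guarded press stopped at a 21.5 N rise. A second stepped press met the hard stop and held steady at about 21.7 N vertical, with about 4.6 N sideways. After that I lifted clear.
- **Seating:** The hub face measured 66.0 mm and the flange top 69.0 mm. That 3 mm gap is the flange thickness, so the cap is flush. It is also parallel to the hub within 0.4°. The cap top read 98 mm, centred on the axle within about 0.5 mm.
- **Other parts:** The big cap and washer read within network scatter of where they started.
- **Checks that disagreed:**
  - After the bite, a plane fit to the crown gave a false tilt. The dome and its side view confuse it, and the crown, flange and picture showed the cap upright.
  - The final flange and hub fits share a slope of about 2°. I take that as a depth-measurement error because both show it equally.

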